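Load the domed stake into the slotted hold-down

TASK

Fit the domed brass stake into the green hold-down on the coppersmith's bench: standing upright on its flanged foot, slide it in sideways through the open mouth of the slot, foot under the slotted plate, until it is fully home at the closed end of the slot, and let go. Leave the dark flat-topped stake and the copper beaker of punches standing where they are.

Things in the scene. Friction and masses are not known exactly. Their poses are not given: they have to be found in the camera images.
- dome_stake: Stake to load: bright brass, loose, 0.4 to 0.75 kg. Round flanged foot, 64 mm diameter, 8 mm thick, then a plain round barrel of 26 mm diameter up to a hemispherical top; total height 115 mm (barrel straight up to 102 mm). Origin: centre of the foot's underside; z up along the barrel. Round, so yaw means nothing.
- flat_stake: A bystander of the same size and shape as the brass stake (64 mm foot, 26 mm barrel, 115 mm high) but dark steel with a flat top; loose. Origin: centre of the foot's underside, z up along the barrel.
- beaker: A bystander: round copper beaker 72 mm in diameter and 75 mm high, holding a bunch of steel punches that reach up to about 115 mm; loose, about 0.7 kg; the punches are part of it. Origin: centre of its underside, z up.
- holder: Green hold-down fixed to the bench: 8 mm plate, underside 26 mm up, on side walls 88 mm apart and a back wall; no floor, the foot slides on the bench. Slot 46 mm wide. Origin: on the bench, where the stake's axis is when fully home (barrel against the slot's end). x runs along the slot, mouth to end: mouth edge at x = -60 mm, end +13, back +45. Plate spans y -57 to 57, low ears -86 to 86; z up.
Not all that is in view belongs to the job. What is shaped like the dome_stake but white is not meant. Of the things shaped like the holder, the green one is meant.

How it is judged:
By the outcome, as a careful person would: the job done as asked, in the order asked, and still so for the second after the job is handed in, with the robot touching nothing.
It also fails if it takes over 42 s, if anything falls off the work surface, if the arm or the gripper's body presses on something with over 40 N, if the wrist force passes 120 N, or if a joint passes its speed limit or range.

ROBOT

A 6-joint arm with a two-finger parallel gripper is mounted at the origin on the work surface. World frame = base frame: x ahead of the robot, y to its left, z up, the work surface at z = 0. Lengths are in mm, angles in degrees, forces in N, time in s.
With the tool pointing down it reaches from about 350 to 850 mm from the base axis. Payload 8.1 kg.
Tool frame: the origin (TCP) lies between the finger pads; the fingertips stand ahead of it and the grasp point (between the pads) lies 2 mm behind it (nose_length is the z of the fingertips in the tool frame, in mm); z points along the fingers, y is the direction in which the jaws open and shut (so a half turn about z gives the same grasp; the last joint's range is limited). The gripper opens to 85 mm and grips with 20 to 120 N. Pads are 22 mm wide; open, the fingers measure 114 mm over their backs; the gripper's body (76 mm by 85 mm) begins 54 mm behind the grasp point. The pads swing forward as they close: fully open they stand 13 mm farther back than shut.
Start: joints at [64.148, 7.471, 85.268, -0, 87.261, -4.893], TCP at [214.597, 560.316, 248.292] pointing down, gripper open.
Joint ranges: [-169.43, 169.43], [-51.17, 129.36], [1.28, 143.12], [-76.62, 256.62], [0, 156.53], [-152.29, 152.29]. Speed limits (degrees/s): [136.94, 136.94, 159.86, 180, 180, 180].

INTERFACE

Orientations are given as [roll, pitch, yaw] about the fixed x, y, z axes, in that order (R = Rz(yaw) Ry(pitch) Rx(roll)).
In Python, from bench import * gives the robot as it stands.
- The arm moves only by the tool jog_arm, never from a script. Its argument "plan" is a list of rows, each a list of 3 entries, a list of its own where there are three numbers: the turn, a rotation vector about the tool's x, y, z in degrees, then the shift along the tool's x, y, z in m, then the gripper's target within -1 to 1 (fully open at 1, half-way at 0, shut at -1). A call has 1 to 12 rows; each row is the pose to reach, as a shift and turn from the pose commanded when the call began, along the tool's axes at that moment; what a row does not reach only later rows make up. A row lasts 1/8 s, in which the tool goes at most 62.5 mm and 10.7 degrees, less where a joint would pass 70% of its speed; a pose out of reach is approached as far as the arm can. A call with a gripper value outside its range is refused whole. The fingers move at their own pace and stop on an object; "force" is the grip in N (left out, the last holds). Time passes only in rows, so rows that repeat a pose let the fingers close. It gives the time, the measured TCP pose, the force and the opening at its end, in the units of the state.
- sense(): the state, without advancing time (a new reading comes with each control period).
- snapshot(name): name is "scene" or "side" or "wrist"; returns (picture, depth): 400x640x3 uint8, blue, green, red; 400x640 float32, mm along the optical axis (not along the pixel's ray), 0 where there is no reading.
- camera_info(name): a dict with "fov_y" (degrees; the focal length in pixels is half the picture's height over the tangent of half this angle, whatever the lens; pixels are square), "cx", "cy" (the principal point, pixels), "origin" and "orientation" of the camera in the world. Camera axes: x right, y down, z forward; pixel columns grow to the right and rows downward; lengths in mm; the calibration is good to about 2 mm. A picture is of the moment at which its call begins: read the wrist's pose just before it. camera_info takes no time and is no camera call; for the wrist camera it gives the pose at the moment of the call.
- hand_in(): hands the job in, once; it reports no verdict.
The state is a dict: "time": time; "joint_pos": joint angles; "qd": joint speeds; "joint_efforts": joint torques, N m; "tool_pos": TCP position; "tcp_rot": TCP orientation; "ft_force": force on the tool from outside, world axes, zero at the start; "wrist_torque": the same for the moment, N m; "finger_gap": finger opening in mm.
Only numpy, scipy, OpenCV 4.12 (cv2) and the standard library are available. Lean on these libraries where they do the work, as an engineer would, in place of code of your own. Each camera call takes 0.05 s, during which the arm holds its last target.

## Working session

There is one attempt and no reset: what is moved stays moved. The work goes in short steps, Python scripts to look and compute and a tool call to move; the robot and the scene stay as the last step left them, time stands still between calls to the robot, and variables do not carry over. Pictures are saved under pics/ and viewed, and the job is handed in when it is done.

Besides the shell and the picture viewer there is one more tool, called by a JSON object that holds its "method" and its "body". jog_arm: Moves the arm, as the interface text tells. Its arguments: {"type":"object","properties":{"plan":{"type":"array","items":{"type":"array"}},"force":{"type":"number"}},"required":["plan"]}

```bash
mkdir -p pics; cat > h.py <<'E'
from bench import *
import numpy as np, cv2
from scipy.spatial.transform import Rotation as R
def K(ci,h=400):
    return (h/2)/np.tan(np.radians(ci['fov_y'])/2)
E
python3 - <<'E'
from h import *
print(sense())
for n in ["scene","side","wrist"]:
    ci=camera_info(n);print(n,ci)
    p,d=snapshot(n);cv2.imwrite(f"pics/{n}0.png",p);np.save(f"{n}0.npy",d);print((d==0).mean(),d.max())
E
```

```text
{'time': 0.0, 'joint_pos': array([ 6.41471481e+01,  7.51382121e+00,  8.53298399e+01,  1.01595842e-03,
        8.72629715e+01, -4.89276226e+00]), 'qd': array([-0.02553925, -0.01274522, -0.03443929, -0.03296442, -0.00320221,
        0.09450308]), 'joint_efforts': array([-1.92088904e-03, -5.69427001e+01, -5.00529742e+01, -5.06673114e-04,
        1.57168804e-02, -5.43649605e-06]), 'tool_pos': array([214.36978387, 559.83206136, 247.25246287]), 'tcp_rot': array([-1.79893843e+02, -1.01058109e-02,  1.59039852e+02]), 'ft_force': array([-0.53334187, -0.27922587,  0.00588344]), 'wrist_torque': array([ 0.03158108, -0.00064033,  0.01201666]), 'finger_gap': 85.14374678650516}
scene {'fov_y': 57.99887728121936, 'cx': 322.5340349176841, 'cy': 195.67319170949284, 'origin': array([1035.93302099, -209.06874752,  512.14511816]), 'orientation': array([-133.7988112 ,   -0.25903361,   58.03094936])}
0.0039375 2336.9263
side {'fov_y': 57.7866482519845, 'cx': 320.9321412591814, 'cy': 195.7407802427729, 'origin': array([582.58445188, 818.98256457, 537.99477861]), 'orientation': array([-122.99618289,   -0.24325329, -178.73402559])}
0.00388671875 3004.534
wrist {'fov_y': 68.33913164690605, 'cx': 317.155796531564, 'cy': 198.521773621447, 'origin': array([140.91074501, 589.22342099, 373.49308011]), 'orientation': array([162.12929522,   0.18699266,  68.9991565 ])}
0.00416796875 1369.2297
```

View pics/scene0.png

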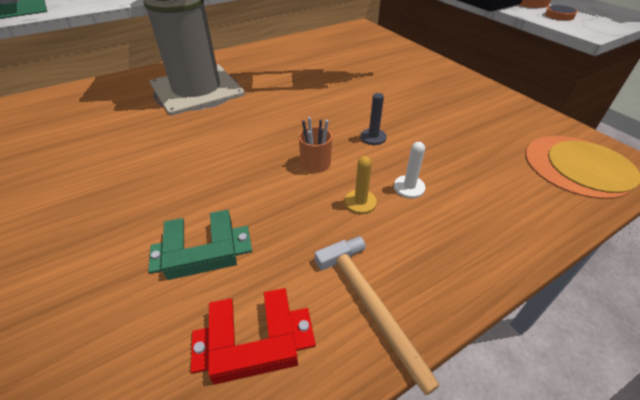

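View pics/side0.png

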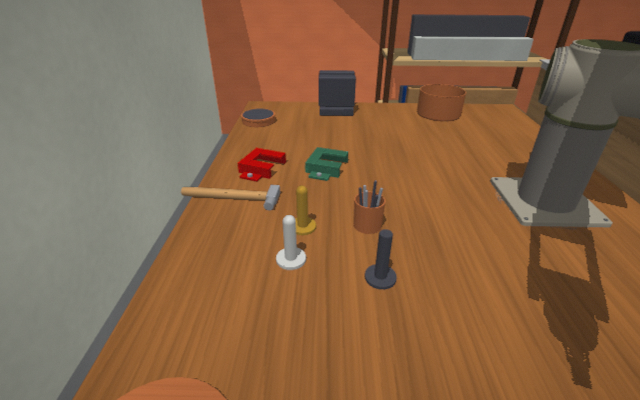

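View pics/wrist0.png

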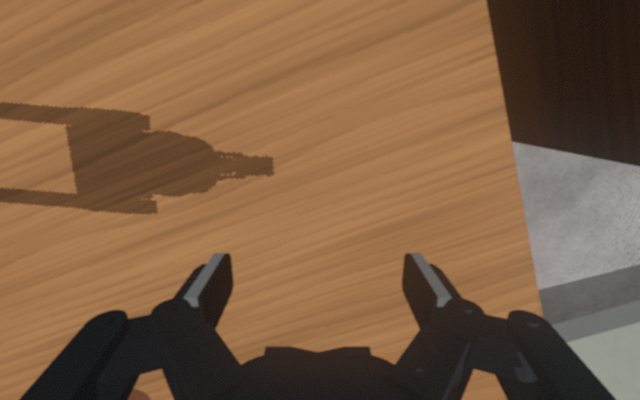

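The scene view shows the brass stake at (361,185), the white decoy at (412,168), the flat stake at (376,118) and the beaker at (315,145). The green holder is at (200,245) and the red decoy at (252,335). The same items appear in the side view: brass (303,210), green (327,163). I'll measure them next and make an enlarged crop.

```bash
cat >> h.py <<'E'
def rays(n,ci=None):
    ci=ci or camera_info(n);f=K(ci)
    return ci,f,R.from_euler('xyz',ci['orientation'],degrees=True).as_matrix()
def cloud(n,d,ci=None):
    ci,f,M=rays(n,ci)
    v,u=np.mgrid[0:400,0:640]
    P=np.stack([(u-ci['cx'])/f*d,(v-ci['cy'])/f*d,d],-1)
    return P@M.T+ci['origin']
def onplane(n,uv,z,ci=None):
    ci,f,M=rays(n,ci)
    uv=np.atleast_2d(uv).astype(float)
    r=np.c_[(uv[:,0]-ci['cx'])/f,(uv[:,1]-ci['cy'])/f,np.ones(len(uv))]@M.T
    return ci['origin']+r*((z-ci['origin'][2])/r[:,2])[:,None]
E
python3 - <<'E'
from h import *
for n in ["scene","side"]:
    p=cv2.imread(f"pics/{n}0.png");d=np.load(f"{n}0.npy");C=cloud(n,d)
    h=cv2.cvtColor(p,cv2.COLOR_BGR2HSV)
    # table check
    for uv in [(450,250),(100,180),(300,320),(250,250),(420,220)]:
        print(n,'tbl',uv,C[uv[1],uv[0]].round(1))
    boxes={'scene':dict(brass=(340,150,382,216),white=(390,135,430,200),flat=(355,88,392,147),beaker=(295,115,337,175),green=(140,200,260,285)),
           'side':dict(brass=(288,180,320,236),white=(272,210,310,272),flat=(360,225,402,290),beaker=(350,178,388,235),green=(300,140,355,185))}[n]
    for k,(a,b,c,e) in boxes.items():
        Q=C[b:e,a:c].reshape(-1,3);m=(Q[:,2]>5)&(d[b:e,a:c].ravel()>0)
        T=Q[m&(Q[:,2]>Q[m][:,2].max()-25)]
        print(n,k,m.sum(),'zmax',Q[m][:,2].max().round(1),'top mean',T.mean(0).round(1),'min',Q[m].min(0).round(0),'max',Q[m].max(0).round(0))
p=cv2.imread("pics/scene0.png")
cv2.imwrite("pics/crop1.png",cv2.resize(p[90:290,140:440],None,fx=2.6,fy=2.6,interpolation=2))
E
```

```text
scene tbl (450, 250) [820.7 195.6  -1.4]
scene tbl (100, 180) [ 291.9 -303.8   -0.6]
scene tbl (300, 320) [799.8 -98.4   8. ]
scene tbl (250, 250) [ 639.  -108.3    5.7]
scene tbl (420, 220) [ 7.393e+02  1.995e+02 -5.000e-01]
scene brass 1031 zmax 116.3 top mean [646.  124.6 104.7] min [609.  97.   5.] max [673. 160. 116.]
scene white 975 zmax 115.4 top mean [663.  237.2 104.3] min [625. 210.   5.] max [691. 276. 115.]
scene flat 710 zmax 116.6 top mean [478.3 286.6 106.9] min [441. 258.   5.] max [507. 324. 117.]
scene beaker 1413 zmax 113.6 top mean [486.7 116.5  99.5] min [450.  82.   5.] max [522. 153. 114.]
scene green 3945 zmax 36.8 top mean [ 602.  -184.4   30.7] min [ 521. -270.    5.] max [653. -90.  37.]
side tbl (450, 250) [307.7 204.6   0.9]
side tbl (100, 180) [582.6 819.  538. ]
side tbl (300, 320) [626.8 399.5   1.3]
side tbl (250, 250) [7.506e+02 2.157e+02 2.000e-01]
side tbl (420, 220) [351.6  95.8   1.5]
side brass 786 zmax 116.8 top mean [645.6 184.1 105.5] min [610. 100.   5.] max [660. 257. 117.]
side white 1226 zmax 116.6 top mean [657.8 249.9 105.7] min [623. 100.   5.] max [690. 276. 117.]
side flat 1225 zmax 117.7 top mean [474.6 297.2 109.2] min [442. 135.   5.] max [505. 325. 118.]
side beaker 1262 zmax 117.4 top mean [483.1 168.2 105.8] min [451.  83.   5.] max [520. 297. 117.]
side green 961 zmax 37.8 top mean [ 590.  -162.8   30.3] min [ 520. -244.    5.] max [650. -88.  38.]
```

View pics/crop1.png

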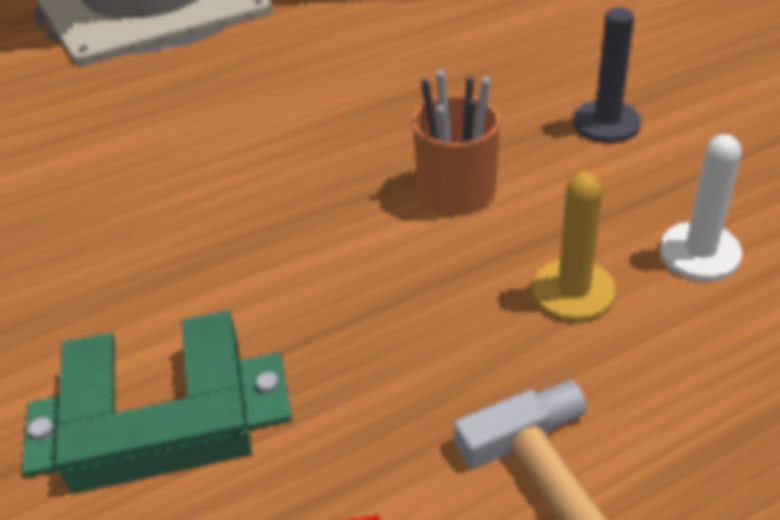

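The crop confirms the bright brass domed stake at scene (361,185); the white one at (412,168) is the decoy. The green holder at (200,245) has its mouth facing the robot. Next I'll fit the axis and the holder pose.

```bash
cat > m.py <<'E'
from h import *
from scipy.optimize import least_squares
def circ(P,r):
    s=least_squares(lambda c:np.hypot(P[:,0]-c[0],P[:,1]-c[1])-r,P.mean(0)[:2],loss='soft_l1');return s.x,np.abs(s.fun).mean()
if __name__=="__main__":
  for n in ["scene","side"]:
    p=cv2.imread(f"pics/{n}0.png");d=np.load(f"{n}0.npy");C=cloud(n,d)
    h=cv2.cvtColor(p,cv2.COLOR_BGR2HSV)
    bx=dict(scene=(340,150,382,216),side=(288,180,320,236))[n]
    Q=C[bx[1]:bx[3],bx[0]:bx[2]].reshape(-1,3)
    Q=Q[np.hypot(Q[:,0]-641,Q[:,1]-128)<45]
    print(n,'brass barrel',circ(Q[(Q[:,2]>20)&(Q[:,2]<100)],13))
    F=Q[(Q[:,2]>3)&(Q[:,2]<11)].astype(np.float32); print(' foot',cv2.minEnclosingCircle(F[:,:2]))
    g=cv2.inRange(h,(55,80,30),(90,255,255))>0
    m=g&(C[...,2]>28)&(C[...,2]<42)&(np.abs(C[...,0]-585)<110)&(np.abs(C[...,1]+180)<120)
    X=C[m][:,:2].astype(np.float32);print(' plate z',np.median(C[m][:,2]),len(X),cv2.minAreaRect(X), cv2.boxPoints(cv2.minAreaRect(X)).round(1).tolist())
    b=(C[...,2]<20)&g&(C[...,2]>4);print(' low',C[b].mean(0).round(0))
    # bolts: grey near ears
    gm=(h[...,1]<70)&(h[...,2]>110)&(np.abs(C[...,0]-585)<110)&(np.abs(C[...,1]+180)<120)
    k,l,s,c=cv2.connectedComponentsWithStats(gm.astype(np.uint8))
    for i in range(1,k):
        if s[i,4]>8:print(' bolt',c[i].round(1),s[i,4],C[l==i].mean(0).round(1))
    # top-down map
    im=np.zeros((480,480),np.uint8)
    for x,y in X: 
        cv2.circle(im,(int((y+300)*2),int((x-480)*2)),2,255,-1)
    cv2.imwrite(f"pics/top_{n}.png",im)
  import bench;print([x for x in dir(bench) if 'nose' in x.lower()])
E
python3 m.py
```

```text
scene brass barrel (array([640.21239973, 129.57344459]), np.float64(0.5714529215876836))Traceback (most recent call last):
  File "m.py", line 13, in <module>
    F=Q[(Q[:,2]>3)&(Q[:,2]<11)].astype(np.float32); print(' foot',cv2.minEnclosingCircle(F[:,:2]))
                                                                  ~~~~~~~~~~~~~~~~~~~~~~^^^^^^^^^
cv2.error: OpenCV(4.12.0) /io/opencv/modules/imgproc/src/shapedescr.cpp:201: error: (-215:Assertion failed) count >= 0 && (depth == CV_32F || depth == CV_32S) in function 'minEnclosingCircle'
```

```bash
sed -i 's/cv2.minEnclosingCircle(F\[:,:2\])/cv2.minEnclosingCircle(F[:,:2].copy())/; s/X=C\[m\]\[:,:2\].astype(np.float32)/X=C[m][:,:2].astype(np.float32).copy()/' m.py; python3 m.py
```

```text
scene brass barrel (array([640.21239973, 129.57344459]), np.float64(0.5714529215876836))
 foot ((640.6903686523438, 128.58468627929688), 32.6916618347168)
 plate z 33.56865097423503 2333 ((587.589111328125, -179.20034790039062), (114.14396667480469, 103.99430084228516), 73.00174713134766) [[521.2000122070312, -218.60000610351562], [620.5999755859375, -249.0], [654.0, -139.8000030517578], [554.5, -109.4000015258789]]
 low [ 612. -181.   10.]
 bolt [242.4 236.1] 56 [ 608.5 -108.5   12.4]
 bolt [154.7 253.7] 70 [ 565.4 -251.2   11.9]
side brass barrel (array([640.92471402, 128.79175307]), np.float64(0.7299706742345626))
 foot ((640.3621215820312, 132.35592651367188), 34.300048828125)
 plate z 34.65480067433742 469 ((584.7139282226562, -173.66937255859375), (112.36852264404297, 100.74542999267578), 73.49919128417969) [[520.5, -213.1999969482422], [617.0999755859375, -241.8000030517578], [649.0, -134.10000610351562], [552.4000244140625, -105.5]]
 low [ 589. -145.   11.]
 bolt [318.7 173.5] 15 [ 607.5 -109.1   13.2]
['nose_length']
```

View pics/top_scene.png

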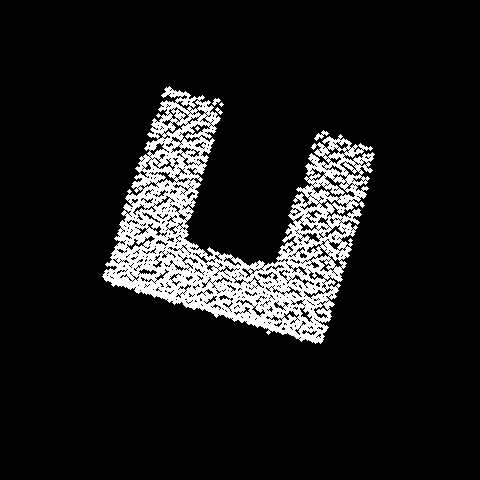

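```bash
cat >> h.py <<'E'
def shift(t,yaw=None):
    s=sense();M=R.from_euler('xyz',s['tcp_rot'],degrees=True)
    print('shift m',(M.inv().apply(np.array(t)-s['tool_pos'])/1000).round(4))
    if yaw is not None:
        T=R.from_euler('xyz',[180,0,yaw],degrees=True);print('turn',(M.inv()*T).as_rotvec(degrees=True).round(2))
E
python3 - <<'E'
from h import *
print(nose_length);shift([640.5,129.2,220],163)
E
```

```text
17.0
shift m [-0.552  -0.2498  0.0278]
turn [-0.08 -0.01 -3.96]
```

{"method": "jog_arm", "body": {"plan": [[[0,0,-4],[-0.05,-0.0225,0.005],1],[[0,0,-4],[-0.1,-0.045,0.01],1],[[0,0,-4],[-0.15,-0.068,0.015],1],[[0,0,-4],[-0.2,-0.09,0.02],1],[[0,0,-4],[-0.25,-0.113,0.027],1],[[0,0,-4],[-0.3,-0.136,0.027],1],[[0,0,-4],[-0.35,-0.158,0.027],1],[[0,0,-4],[-0.4,-0.181,0.027],1],[[0,0,-4],[-0.45,-0.204,0.027],1],[[0,0,-4],[-0.5,-0.226,0.027],1],[[0,0,-4],[-0.54,-0.244,0.027],1],[[0,0,-4],[-0.552,-0.25,0.027],1]]}}

```text
time: 1.65
tool_pos: [641.7, 127.0, 220.5]
tcp_rot: [-180.0, -0.0, 162.9]
ft_force: [-0.6, -0.5, 0.3]
finger_gap: 85.4
```

{"method": "jog_arm", "body": {"plan": [[[0,0,0],[0,0,0],1],[[0,0,0],[0,0,0],1]]}}

```text
time: 1.9
tool_pos: [639.8, 130.7, 221.1]
tcp_rot: [180.0, -0.0, 163.1]
ft_force: [0.4, 0.7, 0.5]
finger_gap: 85.4
```

```bash
python3 - <<'E'
from h import *
shift([640.5,129.2,75],163)
ci=camera_info("wrist");p,d=snapshot("wrist");cv2.imwrite("pics/w1.png",p)
C=cloud("wrist",d,ci)
from m import circ
Q=C.reshape(-1,3);Q=Q[(np.hypot(Q[:,0]-641,Q[:,1]-129)<30)&(Q[:,2]>20)&(Q[:,2]<98)]
print(len(Q),circ(Q,13))
E
```

```text
shift m [-0.0012 -0.0012  0.1461]
turn [ 0.01 -0.05  0.11]
421 (array([639.35077886, 129.50482053]), np.float64(0.15595165149803986))
```

View pics/w1.png

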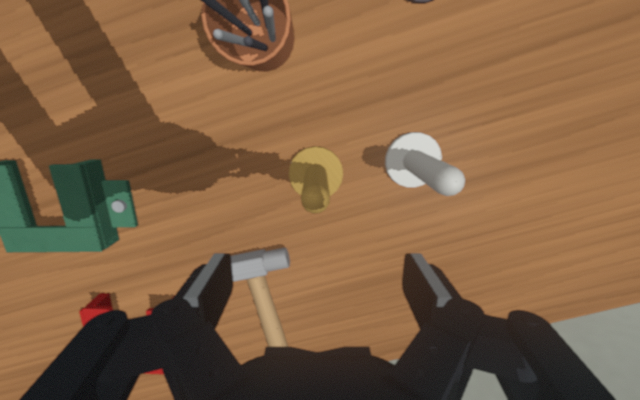

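The wrist view shows the brass stake at (315,185), centred between the fingers. The white decoy at (440,175) is clear of the jaws. The wrist fit (639.4,129.5) agrees with the other two, so I'm descending and gripping.

{"method": "jog_arm", "body": {"plan": [[[0,0,0],[-0.0005,-0.001,0.03],1],[[0,0,0],[-0.0005,-0.001,0.06],1],[[0,0,0],[-0.0005,-0.001,0.09],1],[[0,0,0],[-0.0005,-0.001,0.12],1],[[0,0,0],[-0.0005,-0.001,0.14],1],[[0,0,0],[-0.0005,-0.001,0.145],1],[[0,0,0],[-0.0005,-0.001,0.145],1],[[0,0,0],[-0.0005,-0.001,0.145],1]]}}

```text
time: 2.95
tool_pos: [641.9, 128.5, 78.0]
tcp_rot: [179.9, 0.1, 163.0]
ft_force: [-0.7, -0.7, -0.1]
finger_gap: 85.5
```

{"method": "jog_arm", "body": {"plan": [[[0,0,0],[0,0,0],0],[[0,0,0],[0,0,0],-0.3],[[0,0,0],[0,0,0],-1],[[0,0,0],[0,0,0],-1],[[0,0,0],[0,0,0],-1],[[0,0,0],[0,0,0],-1],[[0,0,0],[0,0,0],-1],[[0,0,0],[0,0,0],-1]], "force": 50}}

```text
time: 3.95
tool_pos: [641.1, 128.3, 76.6]
tcp_rot: [180.0, 0.0, 163.0]
ft_force: [0.3, -0.1, 3.0]
finger_gap: 25.0
```

{"method": "jog_arm", "body": {"plan": [[[0,0,0],[0,0,-0.005],-1],[[0,0,0],[0,0,-0.015],-1],[[0,0,0],[0,0,-0.025],-1],[[0,0,0],[0,0,-0.03],-1],[[0,0,0],[0,0,-0.03],-1],[[0,0,0],[0,0,-0.03],-1]], "force": 50}}

```text
time: 4.7
tool_pos: [640.6, 128.3, 106.0]
tcp_rot: [-180.0, -0.0, 163.0]
ft_force: [-0.1, 0.9, -5.2]
finger_gap: 24.8
```

```bash
python3 - <<'E'
from h import *
print(sense()['tool_pos'],sense()['ft_force'])
p,d=snapshot("scene");cv2.imwrite("pics/s2.png",cv2.resize(p[40:240,220:470],None,fx=3,fy=3))
shift([480,-146.3,105],163)
E
```

```text
[640.59091568 128.26435714 105.9588489 ] [-0.14968512  0.87359259 -5.17392936]
shift m [ 0.0734 -0.3094  0.001 ]
turn [-0.02 -0.04  0.04]
```

View pics/s2.png

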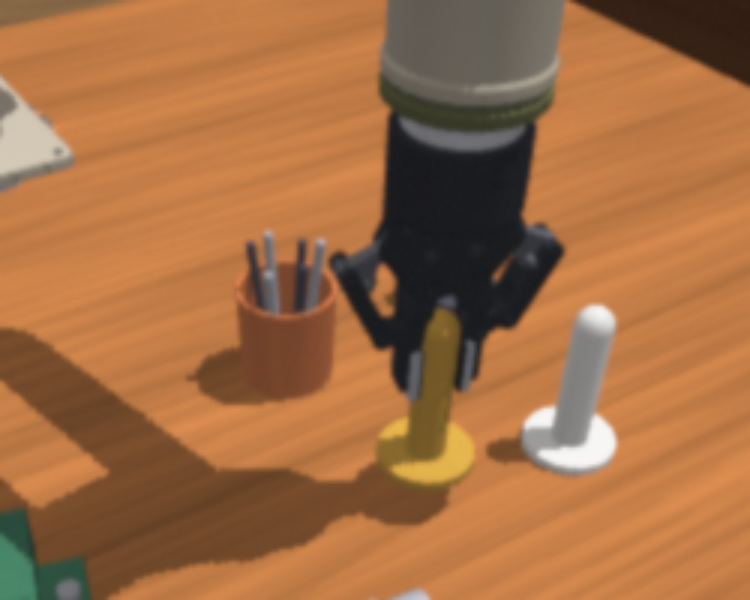

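{"method": "jog_arm", "body": {"plan": [[[0,0,0],[0.008,-0.02,0],-1],[[0,0,0],[0.018,-0.053,0],-1],[[0,0,0],[0.03,-0.09,0],-1],[[0,0,0],[0.04,-0.13,0],-1],[[0,0,0],[0.052,-0.17,0],-1],[[0,0,0],[0.063,-0.21,0],-1],[[0,0,0],[0.073,-0.25,0],-1],[[0,0,0],[0.074,-0.28,0],-1],[[0,0,0],[0.074,-0.3,0],-1],[[0,0,0],[0.074,-0.309,0],-1],[[0,0,0],[0.074,-0.309,0],-1],[[0,0,0],[0.074,-0.309,0],-1]]}}

```text
time: 6.25
tool_pos: [480.1, -145.0, 106.2]
tcp_rot: [180.0, -0.0, 163.1]
ft_force: [-1.1, 0.1, -5.3]
finger_gap: 24.5
```

```bash
python3 - <<'E'
from h import *
from m import circ
print(sense()['tool_pos'],sense()['ft_force'])
p,d=snapshot("scene");cv2.imwrite("pics/s3.png",cv2.resize(p[100:300,100:350],None,fx=3,fy=3))
C=cloud("scene",d);h=cv2.cvtColor(p,cv2.COLOR_BGR2HSV)
m=cv2.inRange(h,(15,120,60),(30,255,255))>0
Q=C[m];Q=Q[(np.hypot(Q[:,0]-480,Q[:,1]+146)<50)]
print(len(Q),Q[:,2].min(),Q[:,2].max())
for a,b in [(45,65),(110,132)]:
    q=Q[(Q[:,2]>a)&(Q[:,2]<b)]
    if len(q)>10:print(a,b,len(q),circ(q,13))
F=Q[(Q[:,2]<40)].astype(np.float32);print(F[:,2].mean(),cv2.minEnclosingCircle(F[:,:2].copy()))
shift([480,-146.3,79],163)
E
```

```text
[ 480.14225438 -144.96928159  106.21288457] [-1.0517629   0.09328952 -5.29036504]
1262 -2.1132949846711426 284.6673422998581
45 65 113 (array([ 479.47322323, -143.76710827]), np.float64(0.5968586198043884))
110 132 153 (array([ 479.52811302, -143.82506668]), np.float64(0.6335214233178958))
33.79396 ((483.0430908203125, -146.40716552734375), 47.67001724243164)
shift m [-0.0003 -0.0014  0.0272]
turn [ 0.02 -0.01  0.09]
```

View pics/s3.png

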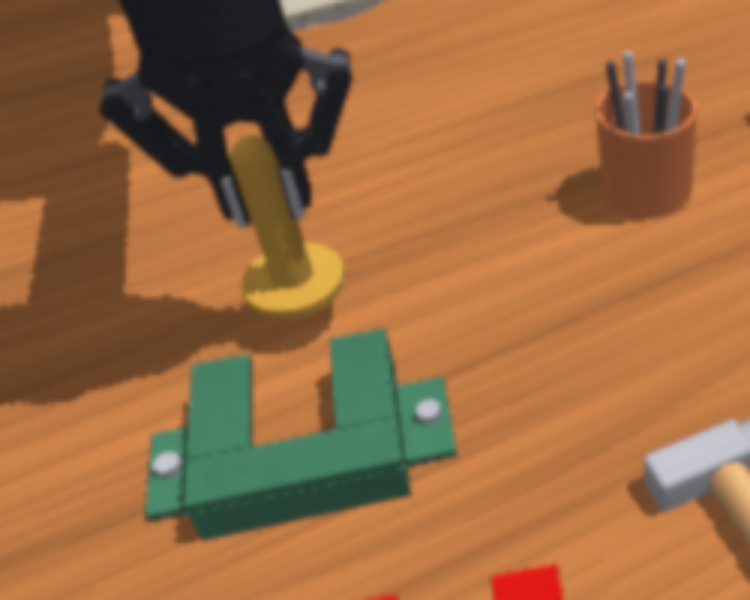

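The stake is upright in front of the mouth, with barrel fits at two heights agreeing to 0.1 mm. I'll lower it to about 3 mm and slide in most of the way.

{"method": "jog_arm", "body": {"plan": [[[0,0,0],[0,-0.002,0.01],-1],[[0,0,0],[0,-0.002,0.02],-1],[[0,0,0],[0,-0.002,0.0265],-1],[[0,0,0],[0,-0.002,0.0265],-1],[[0,0,0],[0,-0.002,0.0265],-1]]}}

```text
time: 6.92
tool_pos: [479.5, -147.6, 79.9]
tcp_rot: [180.0, 0.0, 163.0]
ft_force: [-0.0, -0.8, -6.2]
finger_gap: 24.7
```

{"method": "jog_arm", "body": {"plan": [[[0,0,0],[-0.005,0,0],-1],[[0,0,0],[-0.015,0,0],-1],[[0,0,0],[-0.025,0,0],-1],[[0,0,0],[-0.035,0,0],-1],[[0,0,0],[-0.045,0,0],-1],[[0,0,0],[-0.055,0,0],-1],[[0,0,0],[-0.065,0,0],-1],[[0,0,0],[-0.075,0,0],-1],[[0,0,0],[-0.085,0,0],-1],[[0,0,0],[-0.095,0,0],-1],[[0,0,0],[-0.1,0,0],-1],[[0,0,0],[-0.1,0,0],-1]]}}

```text
time: 8.43
tool_pos: [575.2, -176.8, 79.7]
tcp_rot: [-180.0, -0.0, 163.0]
ft_force: [-0.5, 0.8, -5.1]
finger_gap: 25.0
```

```bash
cat > chk.py <<'E'
from h import *
from m import circ
import sys
s=sense();print(s['tool_pos'].round(1),s['ft_force'].round(1))
o=np.array([594.8,-181.4]);a=np.radians(-17);ux=np.array([np.cos(a),np.sin(a)]);uy=np.array([-ux[1],ux[0]])
loc=lambda p:(round(float((p-o)@ux),1),round(float((p-o)@uy),1))
print('tcp in holder',loc(s['tool_pos'][:2]))
p,d=snapshot("scene");cv2.imwrite(f"pics/{sys.argv[1]}.png",cv2.resize(p[130:300,100:350],None,fx=3,fy=3))
C=cloud("scene",d);h=cv2.cvtColor(p,cv2.COLOR_BGR2HSV)
m=cv2.inRange(h,(15,120,50),(30,255,255))>0
Q=C[m];Q=Q[(np.hypot(Q[:,0]-s['tool_pos'][0],Q[:,1]-s['tool_pos'][1])<30)]
print('zmax',Q[:,2].max())
for lo,hi in [(36,58),(85,102)]:
    q=Q[(Q[:,2]>lo)&(Q[:,2]<hi)]
    if len(q)>10:
        c,e=circ(q,13);print(lo,hi,len(q),c,e,'holder',loc(c))
E
python3 chk.py s4
```

```text
[ 575.2 -176.8   79.7] [-0.5  0.8 -5.1]
tcp in holder (-20.1, -1.3)
zmax 137.14878125683816
36 58 137 [ 574.56602719 -175.73694106] 0.4873386611205895 holder (-21.0, -0.5)
85 102 113 [ 574.53258494 -175.73386434] 0.5619815607422848 holder (-21.0, -0.5)
```

View pics/s4.png

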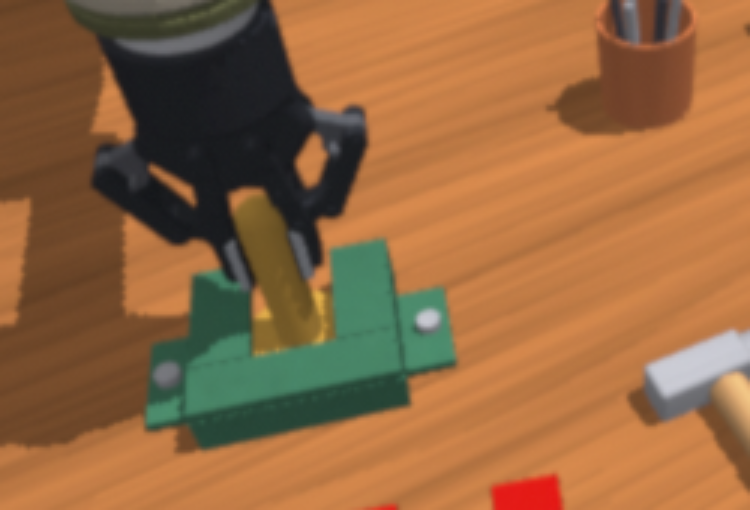

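The foot is under the plate. I'll lower it onto the bench, then push in small steps and watch the force.

{"method": "jog_arm", "body": {"plan": [[[0,0,0],[0,0,0.0015],-1],[[0,0,0],[0,0,0.0025],-1],[[0,0,0],[0,0,0.0025],-1]]}}

```text
time: 8.85
tool_pos: [574.7, -176.6, 77.1]
tcp_rot: [180.0, -0.0, 163.0]
ft_force: [-0.1, 0.2, -5.7]
finger_gap: 24.7
```

{"method": "jog_arm", "body": {"plan": [[[0,0,0],[-0.004,0.0005,0],-1],[[0,0,0],[-0.008,0.0005,0],-1],[[0,0,0],[-0.012,0.0005,0],-1],[[0,0,0],[-0.015,0.0005,0],-1],[[0,0,0],[-0.017,0.0005,0],-1],[[0,0,0],[-0.017,0.0005,0],-1]]}}

```text
time: 9.6
tool_pos: [591.5, -181.3, 77.2]
tcp_rot: [-180.0, -0.0, 163.0]
ft_force: [-0.2, -0.2, -4.5]
finger_gap: 24.9
```

{"method": "jog_arm", "body": {"plan": [[[0,0,0],[-0.001,0,0],-1],[[0,0,0],[-0.002,0,0],-1],[[0,0,0],[-0.002,0,0],-1]]}}

```text
time: 9.98
tool_pos: [593.0, -181.7, 77.2]
tcp_rot: [180.0, -0.0, 163.0]
ft_force: [-1.9, 0.8, -3.5]
finger_gap: 24.7
```

{"method": "jog_arm", "body": {"plan": [[[0,0,0],[-0.0005,0,0],-1],[[0,0,0],[-0.001,0,0],-1],[[0,0,0],[-0.001,0,0],-1],[[0,0,0],[-0.001,0,0],-1]]}}

```text
time: 10.48
tool_pos: [593.4, -181.8, 77.0]
tcp_rot: [180.0, -0.1, 163.0]
ft_force: [-5.8, 1.6, -0.7]
finger_gap: 24.9
```

{"method": "jog_arm", "body": {"plan": [[[0,0,0],[-0.0005,0,0],-1],[[0,0,0],[-0.001,0,0],-1],[[0,0,0],[-0.001,0,0],-1],[[0,0,0],[-0.001,0,0],-1]]}}

```text
time: 10.98
tool_pos: [593.7, -181.9, 77.0]
tcp_rot: [180.0, -0.2, 163.0]
ft_force: [-9.1, 3.1, 1.6]
finger_gap: 24.7
```

```bash
python3 chk.py s5
```

```text
[ 593.7 -181.9   77. ] [-9.1  3.1  1.6]
tcp in holder (-0.9, -0.8)
zmax 134.34748644662704
36 58 138 [ 592.61351123 -180.66570533] 0.5660842785701768 holder (-2.3, 0.1)
85 102 130 [ 593.26097909 -180.67442758] 0.49492780249771273 holder (-1.7, 0.2)
```

View pics/s5.png

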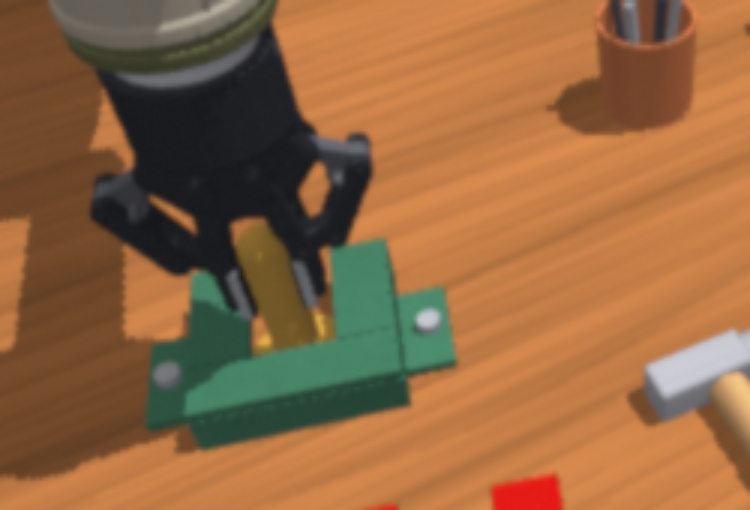

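Contact with the slot end is firm: about 9.6 N of horizontal force, and the arm has stopped advancing. I'll relax a little, check the slot end in the original depth data, then release.

```bash
python3 - <<'E'
from h import *
o=np.array([594.8,-181.4]);a=np.radians(-17);ux=np.array([np.cos(a),np.sin(a)]);uy=np.array([-ux[1],ux[0]])
for n in ["scene","side"]:
    p=cv2.imread(f"pics/{n}0.png");C=cloud(n,np.load(f"{n}0.npy"));h=cv2.cvtColor(p,cv2.COLOR_BGR2HSV)
    g=(cv2.inRange(h,(55,80,30),(90,255,255))>0)&(C[...,2]>30)&(C[...,2]<38)
    Q=C[g][:,:2]-o;x=Q@ux;y=Q@uy
    m=(abs(y)<15);print(n,'slot end x lo',np.sort(x[m])[:12].round(1),'hi',np.sort(x[m])[-6:].round(1))
    m=(x<0)&(x>-55);print(' slot sides',np.sort(y[m&(y<0)])[-6:].round(1),np.sort(y[m&(y>0)])[:6].round(1),'mouth',np.sort(x[abs(y)>25])[:6].round(1))
E
```

```text
scene slot end x lo [13.6 13.8 14.  14.1 14.2 14.4 14.5 14.5 14.8 14.8 14.9 14.9] hi [43.1 43.2 43.2 43.5 43.6 43.7]
 slot sides [-25.  -25.  -24.9 -24.9 -24.8 -24.6] [23.5 23.6 23.7 23.7 23.7 23.8] mouth [-59.5 -59.1 -59.1 -59.  -58.7 -58.4]
side slot end x lo [10.4 10.5 10.6 11.2 11.4 12.4 12.6 12.6 13.3 13.7 14.  15.9] hi [34.7 35.2 35.3 37.1 37.2 37.5]
 slot sides [-21.5 -21.1 -20.8 -20.5 -19.9 -19.8] [24.9 25.3 25.4 25.8 27.2 27.4] mouth [-62.6 -62.3 -62.2 -61.9 -61.7 -61.6]
```

{"method": "jog_arm", "body": {"plan": [[[0,0,0],[0.0015,0,0],-1],[[0,0,0],[0.0015,0,0],-1],[[0,0,0],[0.0015,0,0],-1]]}}

```text
time: 11.4
tool_pos: [593.3, -181.8, 77.0]
tcp_rot: [180.0, -0.1, 163.0]
ft_force: [-5.3, 1.0, -3.1]
finger_gap: 24.8
```

{"method": "jog_arm", "body": {"plan": [[[0,0,0],[0,0,0],-0.3],[[0,0,0],[0,0,0],0],[[0,0,0],[0,0,0],0.3],[[0,0,0],[0,0,0],0.3],[[0,0,0],[0,0,0],0.3],[[0,0,0],[0,0,0],0.3]]}}

```text
time: 12.15
tool_pos: [593.8, -182.0, 77.3]
tcp_rot: [-180.0, 0.0, 163.0]
ft_force: [-0.9, -0.3, 0.8]
finger_gap: 55.5
```

```bash
python3 chk.py s6
```

```text
[ 593.8 -182.    77.3] [-0.9 -0.3  0.8]
tcp in holder (-0.8, -0.9)
zmax 115.43895278633192
36 58 146 [ 591.86444034 -180.56238773] 0.4780989635465995 holder (-3.1, -0.1)
85 102 132 [ 591.78526491 -180.51463421] 0.5119563726878336 holder (-3.1, -0.0)
```

View pics/s6.png

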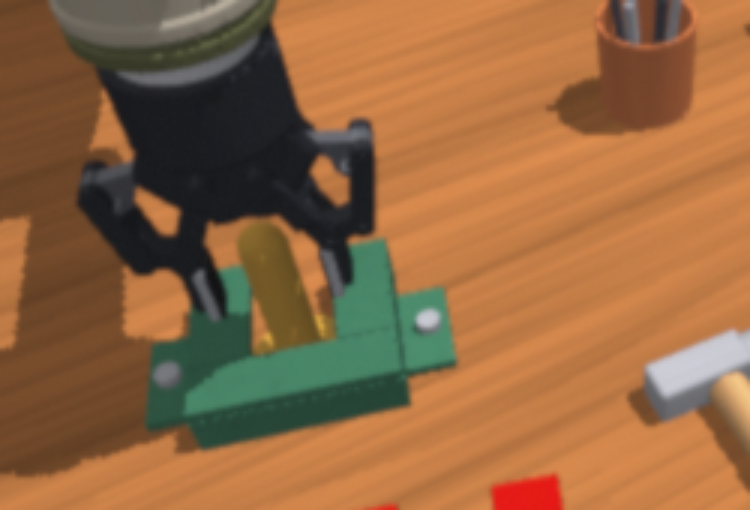

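It's released and upright. However, it sprang back about 1 mm as the tilt relaxed (camera: 591.8 against 592.6). I'll nudge it home with closed fingertips, low on the barrel.

{"method": "jog_arm", "body": {"plan": [[[0,0,0],[0,0,-0.02],0.3],[[0,0,0],[0,0,-0.05],0.3],[[0,0,0],[0,0,-0.075],0.3],[[0,0,0],[0,0,-0.08],0.3],[[0,0,0],[0.03,0,-0.08],0.3],[[0,0,0],[0.06,0,-0.08],0.3],[[0,0,0],[0.065,0,-0.08],-1],[[0,0,0],[0.065,0,-0.08],-1],[[0,0,0],[0.065,0,-0.08],-1],[[0,0,0],[0.065,0,-0.08],-1],[[0,0,0],[0.065,0,-0.08],-1]]}}

```text
time: 13.58
tool_pos: [531.9, -163.1, 157.2]
tcp_rot: [180.0, -0.0, 163.0]
ft_force: [0.5, -0.0, -0.6]
finger_gap: 0.1
```

{"method": "jog_arm", "body": {"plan": [[[0,0,0],[0,0,0.03],-1],[[0,0,0],[0,0,0.06],-1],[[0,0,0],[0,0,0.085],-1],[[0,0,0],[0,0,0.088],-1],[[0,0,0],[0,0,0.088],-1],[[0,0,0],[0,0,0.088],-1]]}}

```text
time: 14.32
tool_pos: [532.7, -163.4, 70.9]
tcp_rot: [-180.0, 0.1, 163.0]
ft_force: [-0.5, -0.4, 0.7]
finger_gap: 0.2
```

```bash
python3 - <<'E'
from h import *
s=sense();print(s['tool_pos'],s['ft_force'],s['finger_gap'])
p,d=snapshot("side");cv2.imwrite("pics/sd7.png",cv2.resize(p[60:260,240:460],None,fx=3,fy=3))
p,d=snapshot("wrist");cv2.imwrite("pics/w7.png",p)
E
```

```text
[ 532.74758278 -163.44829633   70.91580411] [-0.52413531 -0.35427362  0.67655346] 0.15938260060854118
```

View pics/sd7.png

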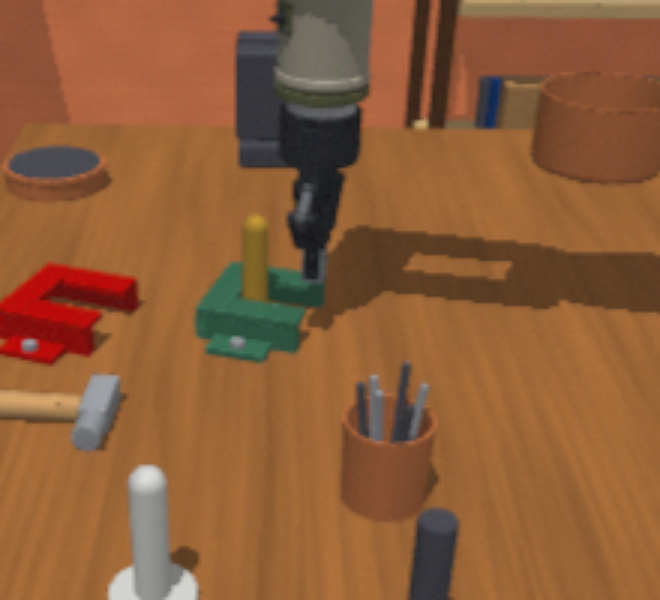

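View pics/w7.png

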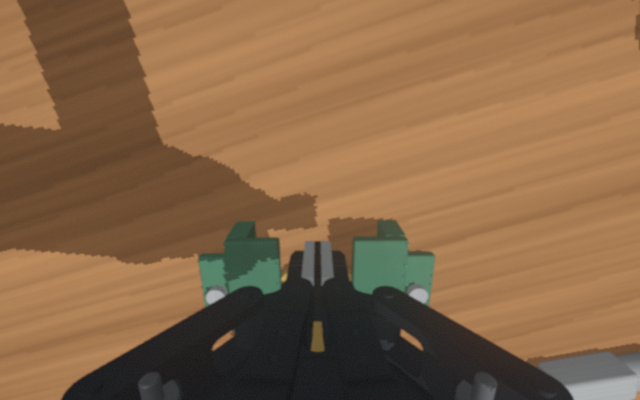

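The side view shows the stake standing in the slot at (255,255), with the closed fingertips on its mouth side at (313,265). Both bystanders and the white stake are unmoved. Pushing in gently.

{"method": "jog_arm", "body": {"plan": [[[0,0,0],[-0.005,0,0.004],-1],[[0,0,0],[-0.012,0,0.004],-1],[[0,0,0],[-0.02,0,0.004],-1],[[0,0,0],[-0.026,0,0.004],-1],[[0,0,0],[-0.03,0,0.004],-1],[[0,0,0],[-0.033,0,0.004],-1],[[0,0,0],[-0.033,0,0.004],-1]]}}

```text
time: 15.3
tool_pos: [563.3, -172.7, 65.3]
tcp_rot: [180.0, 0.0, 163.0]
ft_force: [0.3, -0.4, -1.3]
finger_gap: 0.1
```

{"method": "jog_arm", "body": {"plan": [[[0,0,0],[-0.001,0,0],-1],[[0,0,0],[-0.002,0,0],-1],[[0,0,0],[-0.003,0,0],-1],[[0,0,0],[-0.003,0,0],-1]]}}

```text
time: 15.8
tool_pos: [566.1, -173.5, 65.3]
tcp_rot: [-180.0, 0.0, 163.0]
ft_force: [-0.1, 0.0, -0.1]
finger_gap: -0.2
```

```bash
python3 chk.py s8
```

```text
[ 566.1 -173.5   65.3] [-0.1  0.  -0.1]
tcp in holder (-29.7, -0.9)
zmax 114.81158502580075
85 102 15 [ 578.77650996 -179.22603225] 2.2069172062569837 holder (-16.0, -2.6)
```

{"method": "jog_arm", "body": {"plan": [[[0,0,0],[-0.001,0,0],-1],[[0,0,0],[-0.002,0,0],-1],[[0,0,0],[-0.003,0,0],-1],[[0,0,0],[-0.003,0,0],-1]]}}

```text
time: 16.35
tool_pos: [568.3, -174.1, 64.9]
tcp_rot: [180.0, -0.1, 163.0]
ft_force: [-5.0, 1.1, 2.0]
finger_gap: 0.3
```

```bash
sed -i "s/s\['tool_pos'\]\[0\],Q\[:,1\]-s\['tool_pos'\]\[1\]/593,Q[:,1]+181/" chk.py; grep -n hypot chk.py; sed -i "s/Q\[:,0\]-s\['tool_pos'\]\[0\]/Q[:,0]-593/;s/Q\[:,1\]-s\['tool_pos'\]\[1\]/Q[:,1]+181/" chk.py; python3 chk.py s8
```

```text
11:Q=C[m];Q=Q[(np.hypot(Q[:,0]-593,Q[:,1]+181)<30)]
[ 568.3 -174.1   64.9] [-5.   1.1  2. ]
tcp in holder (-27.5, -0.8)
zmax 115.71424761924919
36 58 143 [ 592.25199471 -180.68100203] 0.5505550080005286 holder (-2.6, -0.1)
85 102 144 [ 592.99765842 -180.73493713] 0.9992713516455449 holder (-1.9, 0.1)
```

{"method": "jog_arm", "body": {"plan": [[[0,0,0],[0.001,0,0],-1],[[0,0,0],[0.002,0,0],-1],[[0,0,0],[0.004,0,0],-1],[[0,0,0],[0.004,0,0],-1]]}}

```text
time: 16.9
tool_pos: [565.4, -173.4, 65.6]
tcp_rot: [-180.0, 0.1, 163.0]
ft_force: [-0.8, 0.9, -0.1]
finger_gap: -0.3
```

```bash
python3 chk.py s9
```

```text
[ 565.4 -173.4   65.6] [-0.8  0.9 -0.1]
tcp in holder (-30.5, -0.9)
zmax 115.71866150780704
36 58 150 [ 591.86387169 -180.3044936 ] 0.562464369813651 holder (-3.1, 0.2)
85 102 140 [ 591.69232154 -180.366992  ] 1.027912117123968 holder (-3.3, 0.1)
```

{"method": "jog_arm", "body": {"plan": [[[0,0,0],[-0.001,0,0],-1],[[0,0,0],[-0.0015,0,0],-1],[[0,0,0],[-0.002,0,0],-1],[[0,0,0],[-0.002,0,0],-1]]}}

```text
time: 17.45
tool_pos: [566.9, -173.8, 65.2]
tcp_rot: [-180.0, -0.0, 163.0]
ft_force: [-0.6, 0.5, 0.9]
finger_gap: 0.2
```

{"method": "jog_arm", "body": {"plan": [[[0,0,0],[-0.0003,0,0],-1],[[0,0,0],[-0.0005,0,0],-1],[[0,0,0],[-0.0005,0,0],-1]]}}

```text
time: 17.82
tool_pos: [567.4, -173.9, 65.2]
tcp_rot: [180.0, -0.0, 163.0]
ft_force: [-1.8, -0.3, 1.2]
finger_gap: 0.2
```

The upright rest position is the same (−3.1 by camera) after two separate pushes, but the camera-derived slot end doesn't quite agree. I'll retreat and look straight down at the slot end with the wrist camera.

{"method": "jog_arm", "body": {"plan": [[[0,0,0],[0.003,0,0],-1],[[0,0,0],[0.015,0,0],-1],[[0,0,0],[0.03,0,-0.03],-1],[[0,0,0],[0.03,0,-0.09],-1],[[0,0,0],[0.03,0,-0.13],-1],[[0,0,0],[0,0,-0.16],-1],[[0,0,0],[-0.05,0,-0.17],-1],[[0,0,0],[-0.1,0,-0.17],-1],[[0,0,0],[-0.13,0,-0.17],-1],[[0,0,0],[-0.13,0,-0.17],-1],[[0,0,0],[-0.13,0,-0.17],-1]]}}

```text
time: 19.2
tool_pos: [691.1, -211.6, 235.0]
tcp_rot: [180.0, -0.1, 163.0]
ft_force: [-0.5, -0.1, 0.2]
finger_gap: -0.1
```

```bash
cat > wl.py <<'E'
from h import *
import sys
ci=camera_info("wrist");p,d=snapshot("wrist");cv2.imwrite(f"pics/{sys.argv[1]}.png",p);np.save(f"{sys.argv[1]}.npy",d);import pickle;pickle.dump(ci,open(f"{sys.argv[1]}.pkl","wb"))
print(ci['origin'],sense()['tool_pos'])
E
python3 wl.py w10; python3 chk.py s10
```

```text
[ 615.83495724 -187.70384358  361.19910209] [ 691.03500664 -211.60850986  235.48148813]
[ 691.  -211.6  235.5] [0.6 0.3 0.2]
tcp in holder (100.9, -0.8)
zmax 115.26900267876579
36 58 150 [ 591.81719731 -180.44997403] 0.5093809543917855 holder (-3.1, 0.0)
85 102 130 [ 592.01561697 -180.4133976 ] 0.5146553995207093 holder (-3.0, 0.1)
```

View pics/w10.png

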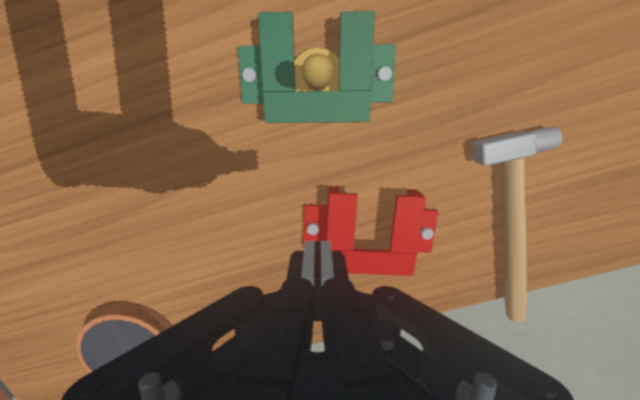

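View pics/s10.png

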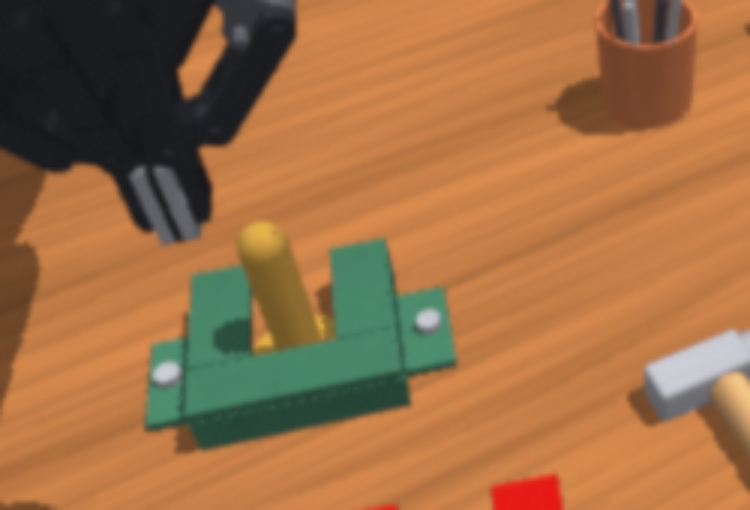

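```bash
python3 - <<'E'
from h import *
from m import circ
import pickle
ci=pickle.load(open("w10.pkl","rb"));p=cv2.imread("pics/w10.png");d=np.load("w10.npy");C=cloud("wrist",d,ci)
h=cv2.cvtColor(p,cv2.COLOR_BGR2HSV);g=(cv2.inRange(h,(55,60,30),(90,255,255))>0)&(C[...,2]>30)&(C[...,2]<38)
X=C[g][:,:2].astype(np.float32).copy();r=cv2.minAreaRect(X);print(r,cv2.boxPoints(r).round(1).tolist(),np.median(C[g][:,2]))
b=cv2.boxPoints(r)
v,u=np.nonzero(g);print('px rows',v.min(),v.max(),'col',u.min(),u.max())
for c in range(296,340,4): 
    col=np.nonzero(g[:,c])[0];col=col[col>75]; print(c,col.min() if len(col) else None, C[col.min(),c].round(1) if len(col) else '')
gb=(h[...,0]>15)&(h[...,0]<32)&(h[...,1]>110)
Q=C[gb];Q=Q[np.hypot(Q[:,0]-593,Q[:,1]+181)<40]
t=Q[(Q[:,2]>104)];print('dome',t[:,2].max(),t.mean(0),len(t));q=Q[(Q[:,2]>40)&(Q[:,2]<98)];print(len(q),circ(q,13) if len(q)>5 else '')
# sphere fit
from scipy.optimize import least_squares
s=least_squares(lambda c:np.linalg.norm(t-c,axis=1)-13,[593,-181,102],loss='soft_l1');print('sphere',s.x)
cv2.imwrite("pics/w10c.png",cv2.resize(p[5:130,235:400],None,fx=4.5,fy=4.5,interpolation=cv2.INTER_CUBIC))
E
```

```text
((583.6249389648438, -178.70199584960938), (114.08084106445312, 102.3143310546875), 73.56842041015625) [[518.4000244140625, -218.89999389648438], [616.5999755859375, -247.89999389648438], [648.7999877929688, -138.5], [550.7000122070312, -109.5]] 34.54124368822062
px rows 12 121 col 259 373
296 93 [ 599.  -206.1   34.9]
300 92 [ 599.1 -201.9   32.9]
304 92 [ 600.4 -197.9   34.2]
308 92 [ 601.7 -193.9   35.6]
312 92 [ 602.9 -189.9   33.6]
316 92 [ 604.1 -185.9   34.9]
320 92 [ 605.3 -181.9   33.9]
324 92 [ 606.5 -177.9   33.9]
328 92 [ 607.8 -174.    36.4]
332 92 [ 609.  -169.9   34.4]
336 92 [ 610.2 -165.9   34.4]
dome 361.1991020902823 [ 591.59134906 -180.40069049  112.98101347] 828
60 (array([ 590.53421382, -180.08020794]), np.float64(0.1155975991297205))
sphere [ 590.71314114 -180.13248225  102.25411106]
```

View pics/w10c.png

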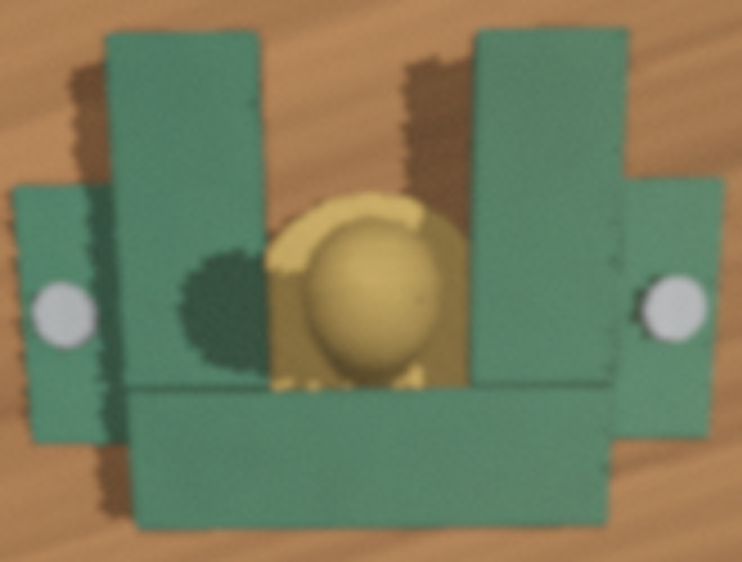

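The overhead crop shows the barrel against the slot end (crop (372,385)), upright and centred. In that view the stake axis is at (590.7,−180.1), and the home point from the plate centre is (590.8,−180.9). Next is a final check of the bystanders.

```bash
python3 - <<'E'
from h import *
from m import circ
p,d=snapshot("side");d0=np.load("side0.npy")
for k,(c,r) in dict(flat=((473.5,291),13),beaker=((485,118),36),white=((657,243),13)).items():
    for D in (d0,d):
        Q=cloud("side",D).reshape(-1,3);Q=Q[(np.hypot(Q[:,0]-c[0],Q[:,1]-c[1])<45)&(Q[:,2]>15)&(Q[:,2]<70)];print(k,len(Q),circ(Q,r)[0].round(1))
s=sense();print(s['time'],s['ft_force'].round(1),s['qd'].round(2))
hand_in()
E
```

```text
flat 279 [473.5 291.1]
flat 278 [473.4 291.1]
beaker 716 [485.1 117.2]
beaker 716 [485.1 117.2]
white 245 [658.7 242.5]
white 250 [658.7 242.5]
19.35 [0.  0.4 0.3] [ 0.06 -0.04 -0.35 -0.01  0.04  0.1 ]
the job is handed in; nothing more can be done
```

The brass domed stake is in the green hold-down: upright, foot under the plate, barrel at the closed end of the slot, and released. I handed the job in at 19.35 s with the gripper well clear.

I gripped the stake by its barrel, carried it to the mouth and slid it in until it met the slot end at about 10 N. On release it eased back about 1 mm, so I nudged it home again with the closed fingertips, once to about 5 N and once to about 2 N.

**Last checks**
- **Seating:** the overhead wrist view puts the stake's axis within about 1 mm of the home position worked out from the plate.
- **Upright:** barrel fits at two heights agree to 0.2 mm.
- **Bystanders:** the flat stake, the beaker and the white stake have moved no more than 0.1 mm.

**Disagreement:** the scene camera, compared with its own first estimate of the holder, puts the stake about 3 mm short of home. Measured from the slot edge itself, the overhead view gives about 1.5 mm. I trusted the overhead view and the repeated contact at the same position, but a gap of a millimetre or so cannot be ruled out.

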